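# Set the juicer's pulp dial by clicks and lock it

### The job

Set the pulp dial of the bar juicer by feel: wind it anticlockwise (seen from above) until it meets its end stop, without forcing the stop, then turn it clockwise exactly four clicks and let go. Then swing the small lever next to it fully over, away from the robot, to lock the setting, and leave the other things on the counter where they are.

Things in the scene. Friction and masses are not known exactly. Their poses are not given: they have to be found in the camera images.
- juicer: Bar juicer, a fixed steel box 190 (x) by 400 (y) by 90 mm high. Origin: centre of its underside; its front (-x) faces the robot, z up. On its top, in its own frame: dial axis at x 0, y -130 mm; lock lever at x 0, y -5 mm; a white squeezing bowl with a cone, 156 mm wide, top 178 mm above the counter, at x 0, y +115 mm.
- dial_grip (a point): Grip point on the vertical axis of the black pulp dial, 132 mm above the counter. The dial: a round skirt 64 mm across, its top at 110 mm, and on it an upright bar to pinch, 14 mm thick, 56 mm long, rising from 110 to 144 mm above the counter. Turns with the dial: x runs along the bar away from the pointer end, z up.
- dial_pointer (a point): Tip of the dial's pointer: the rounded end of the bar with a small steel pip on top, 28 mm from the axis and 132 mm above the counter; turns with the dial. In every setting it points within 1.45 rad of the juicer's front (-x). The dial starts in any of the third to seventh settings.
- dial_collar (a point): Centre of the fixed grey collar (80 mm across, top 102 mm above the counter) under the dial. Seven settings, uneven: clicks lie 0.2 to 0.45 rad apart, where they lie differs each time. Leaving a notch takes 0.12-0.3 N m; that fades to zero midway, then the dial pulls itself on (0.1-0.3 N m) till it drops into the next notch: one click. Let go near a notch it centres itself.
- dial_top (a point): Centre of the bar's top, 144 mm above the counter. At the anticlockwise end the first setting's notch lies just before a sprung end stop: there the torque does not drop but jumps to 0.45 N m and grows 5 N m per rad; pushing the stop back more than 0.12 rad (1.05 N m) strains it. From that first setting the fourth click leads into the fifth setting.
- dial: The whole pulp dial; origin on its axis, 102 mm above the counter, axes as dial_grip.
- stop_arm: The dial's sprung end stop, inside the juicer and out of sight; origin on the dial's axis. The dial's lug presses on it 50 mm from the axis: 9 N when just met, 21 N when pushed back 0.12 rad.
- feeler: A light plunger inside the juicer, out of sight, not to be handled: the dial touches it (about 0.3 N) only while it stands within about 0.1 rad of the notch four clicks from the end stop. Origin on the dial's axis.
- lock (a joint): Lock lever beside the dial: 0 leaning towards the juicer's front (as it starts), 1.0 rad fully over towards the juicer's back (+x). It swings about a level axis along the juicer's y, 112 mm above the counter at the juicer's x 0, y -5 mm, and stays where it is left; it takes about 2 N at its tip.
- lock_tip (a point): Centre of the black ball, 26 mm across, at the end of the lock lever, 45 mm from the lever's axis; at the start it is 22 mm in front of the axis and 151 mm above the counter. The lever stands on a grey block 70 (x) by 50 by 25 mm high on the juicer's top.
- squeezer_base: Lower part of a green plastic hand squeezer, a cup 100 mm wide and 50 mm high with a short handle. Origin: centre of its underside. Bystander.
- squeezer_cone: Upper part of the green squeezer, a disc 96 mm wide with a cone, 48 mm high. Origin: centre of its underside. Bystander.
- jug: Glass pouring jug, 100 mm wide, 150 mm high, handle to one side. Origin: centre of its underside. Bystander.
- ladle: Small stainless ladle, 190 mm long, lying. Bystander.
- ramekin: White ceramic ramekin, 80 mm wide, 45 mm high. Origin: centre of its underside. Bystander.
- stick: Bamboo stirring stick, 200 by 9 by 5 mm, lying. Bystander.
- half_orange: Half an orange, cut side down, 72 mm wide, 35 mm high. Bystander.

How it is judged:
On the way, in this order (a step that is already met when the one before it is completed fails the run):
1. the dial is wound back until it presses on its end stop (contact force between dial and stop_arm above 2 N), for 0.1 s.
2. the dial stands four clicks on from the stop (contact force between dial and feeler above 0.1 N), for 0.3 s.
3. the lock lever is swung over, the dial still at four clicks (value of joint lock above 0.85 rad and contact force between dial and feeler above 0.1 N), for 0.2 s.
At the end, for the whole second after the job is handed in: The dial rests within about 0.1 rad of the notch four clicks clockwise of its end stop (touching the feeler), the lock lever is over by more than 0.85 of its 1.0 rad, the gripper touches nothing, the bystanders are at rest within 30 mm of where they were (all of step 3 and contact force between the fingers and anything else below 0.2 N and linear speed of each of jug, ramekin below 0.02 m/s).
It fails at once if the end stop is strained, pushed back more than 0.12 rad (contact force between dial and stop_arm above 21 N).
It fails at once if another thing on the counter is shoved more than 30 mm (distance of any of squeezer_base, squeezer_cone, jug, ladle, ramekin, stick, half_orange from where it was at the start of the episode above 0.03 m).
It fails at once if the lock lever is thrown before the dial is set (value of joint lock above 0.5 rad and not (contact force between dial and feeler above 0.1 N)).
It also fails if it takes over 72 s, if anything falls off the work surface, if the arm or the gripper's body presses on something with over 40 N, if the wrist force passes 120 N, or if a joint passes its speed limit or range.

### The arm

A 7-joint arm with a two-finger parallel gripper is mounted at the origin on the work surface. World frame = base frame: x ahead of the robot, y to its left, z up, the work surface at z = 0. Lengths are in m, angles in rad, forces in N, time in s.
With the tool pointing down it reaches from about 0.425 to 1.025 m from the base axis. Payload 9.4 kg.
Tool frame: the origin (TCP) lies midway between the tips of the shut fingers; the grasp point (between the pads) lies 19 mm behind it (r.grip_depth is the distance from the TCP to the grasp point, in m); z points along the fingers, y is the direction in which the jaws open and shut (so a half turn about z gives the same grasp; the last joint's range is limited). The gripper opens to 85 mm and grips with 20 to 120 N. Pads are 22 mm wide; open, the fingers measure 114 mm over their backs; the gripper's body (76 mm by 85 mm) begins 54 mm behind the grasp point. The pads swing forward as they close: fully open they stand 13 mm farther back than shut.
Start: joints at [-1.326, 0.599, -0.003, 1.599, 0.002, 0.943, -0.08], TCP at [0.229, 0.688, 0.231] pointing down, gripper open.
Joint ranges: [-2.57, 2.57], [-0.35, 1.97], [-1.29, 1.29], [0.11, 2.56], [-1.05, 4.19], [0.11, 1.86], [-2.63, 2.63]. Speed limits (rad/s): [2.22, 2.22, 3.01, 3.01, 3.14, 3.14, 3.14].

### API

Orientations are given as [roll, pitch, yaw] about the fixed x, y, z axes, in that order (R = Rz(yaw) Ry(pitch) Rx(roll)).
In Python, from plant import r gives the robot as it stands.
- The arm moves only by the tool apply_moves, never from a script. Its argument "motion" is one flat list of numbers, 5 for each row, row after row: the shift along the tool's x, y, z in m, then the turn about the tool's z in rad, then the finger opening in m, from 0 to 0.0854. A call has 1 to 5 rows; each row shifts and turns the pose as measured when the row begins, along the tool's axes as they then stand; what a row does not reach is not made up. A row lasts 1/8 s, in which the tool goes at most 62.5 mm and 10.7 degrees, less where a joint would pass 70% of its speed; a pose out of reach is approached as far as the arm can. A call with a gripper value outside its range is refused whole. The fingers move at their own pace and stop on an object; "force" is the grip in N (left out, the last holds). Time passes only in rows, so rows that do not move let the fingers close. It gives the time, the measured TCP pose, the force and the opening at its end, in the units of the state.
- r.sense(): the state, without advancing time (a new reading comes with each control period).
- r.snapshot(name): name is "side" or "top"; returns a dict with "color" (384x512x3 uint8, red, green, blue), "z_map" (384x512 float32, m along the optical axis (not along the pixel's ray), 0 where there is no reading), "fovy" (degrees; the focal length in pixels is half the picture's height over the tangent of half this angle, whatever the lens; pixels are square), "cx", "cy" (the principal point, pixels), "dist" ([k1, k2, p1, p2, k3] as OpenCV has them; the pictures are not rectified), "rvec" (rotation vector, rad) and "tvec" (3), from world to camera coordinates, as OpenCV has them. Camera axes: x right, y down, z forward; pixel columns grow to the right and rows downward; lengths in m; the calibration is good to about 2 mm. A picture is of the moment at which its call begins.
- r.job_done(): hands the job in, once; it reports no verdict.
The state is a dict: "time": time; "joint_positions": joint angles; "qvel": joint speeds; "tau": joint torques, N m; "ee_pos": TCP position; "tcp_rot": TCP orientation; "ft_force": force on the tool from outside, world axes, zero at the start; "moment": the same for the moment, N m; "finger_gap": opening from 0.0 (shut) to 1.0 (fully open).
Only numpy, scipy, OpenCV 4.12 (cv2) and the standard library are available. Lean on these libraries where they do the work, as an engineer would, in place of code of your own. Each camera call takes 0.05 s, during which the arm holds its last target. There are 200 camera calls.

## Working session

There is one attempt and no reset: what is moved stays moved. The work goes in short steps, Python scripts to look and compute and a tool call to move; the robot and the scene stay as the last step left them, time stands still between calls to the robot, and variables do not carry over. Pictures are saved under pics/ and viewed, about 8 in all and at most 12, crops included, and the job is handed in when it is done.

Besides the shell and the picture viewer there is one more tool, called by a JSON object that holds its "op" and its "data". apply_moves: Moves the arm, as the interface text tells. Its arguments: {"type":"object","properties":{"motion":{"type":"array","items":{"type":"number"}},"force":{"type":"number"}},"required":["motion"]}

```bash
mkdir -p pics; ls; cat > h.py <<'E'
import numpy as np, cv2
from plant import r
def K(s):
    f=s["color"].shape[0]/2/np.tan(np.radians(s["fovy"])/2)
    return np.array([[f,0,s["cx"]],[0,f,s["cy"]],[0,0,1.]])
def ray(s,px):
    n=cv2.undistortPoints(np.array(px,float).reshape(-1,1,2),K(s),np.array(s["dist"],float)).reshape(-1,2)
    R=cv2.Rodrigues(np.array(s["rvec"],float))[0]; t=np.array(s["tvec"],float).ravel()
    d=np.c_[n,np.ones(len(n))]
    return -R.T@t, d@R, d
def onplane(s,px,z):
    c,d,_=ray(s,px); return c+d*((z-c[2])/d[:,2])[:,None]
def proj(s,P):
    return cv2.projectPoints(np.array(P,float).reshape(-1,1,3),np.array(s["rvec"],float),np.array(s["tvec"],float),K(s),np.array(s["dist"],float))[0].reshape(-1,2)
def save(s,name,crop=None,k=1):
    im=s["color"][:,:,::-1]
    if crop: x0,y0,x1,y1=crop; im=im[y0:y1,x0:x1]
    cv2.imwrite("pics/"+name,cv2.resize(im,None,fx=k,fy=k,interpolation=cv2.INTER_CUBIC))
E
python3 - <<'E'
from h import *
for n in("side","top"):
    s=r.snapshot(n); np.save(n+".npy",s,allow_pickle=True)
    save(s,n+"0.png",k=1.5); print(n,s["fovy"],ray(s,[[256,192]])[:2])
print(r.sense())
E
```

```text
pics
side 44.64354402055476 (array([ 0.39304595, -0.88441343,  0.85910867]), array([[ 0.11782581,  0.7817896 , -0.61236037]]))
top 53.37912028585308 (array([0.33184735, 0.07572828, 1.15499718]), array([[ 0.1841308 , -0.00706992, -0.98290954]]))
{'time': 0.1, 'joint_positions': array([-1.32570986,  0.60007806, -0.00254888,  1.60007853,  0.00178363,
        0.94290743, -0.07981659]), 'qvel': array([ 0.00077669, -0.00298913,  0.00023161, -0.00212243,  0.00070889,
       -0.00049445,  0.00101316]), 'tau': array([ 5.49732096e-03, -7.77990603e+01,  1.57023869e+00, -2.58623582e+01,
        1.26411306e-02,  5.52528247e-03, -3.95370068e-05]), 'ee_pos': array([0.22915608, 0.68736531, 0.2304692 ]), 'tcp_rot': array([-3.14012843e+00,  1.19651225e-04,  2.81984314e+00]), 'ft_force': array([-0.35975714,  0.61227015, -0.12096668]), 'moment': array([-0.04115131,  0.01180288,  0.00537581]), 'finger_gap': 0.9969129178280116}
```

View pics/top0.png

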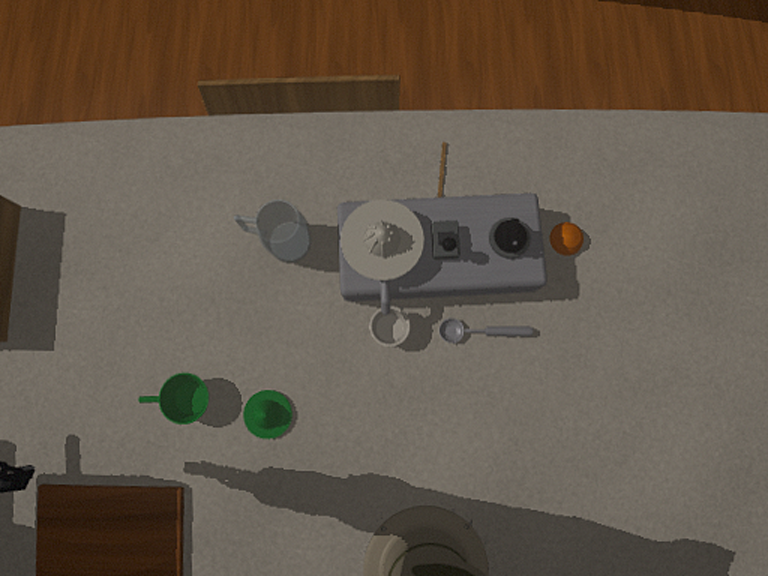

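View pics/side0.png

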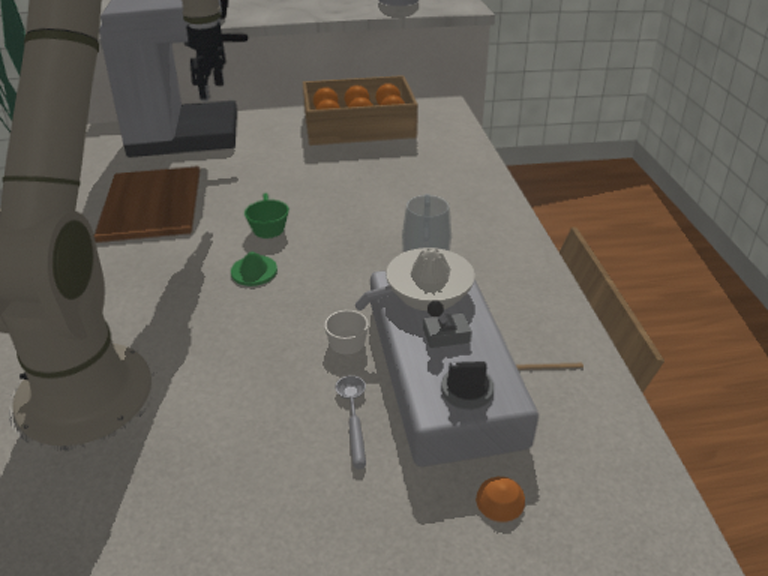

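The top view shows the dial at about (510,236), the lever ball at (450,243) and the orange right of the juicer at (567,238). The bowl is at (383,238). The side view shows the bar near (467,378). Next: juicer pose from the depth maps, plus crops of the dial.

```bash
python3 - <<'E'
from h import *
t=np.load("top.npy",allow_pickle=True).item(); sd=np.load("side.npy",allow_pickle=True).item()
def cloud(s):
    h,w=s["z_map"].shape; u,v=np.meshgrid(np.arange(w),np.arange(h)); px=np.c_[u.ravel(),v.ravel()]
    c,d,_=ray(s,px); return (c+d*s["z_map"].reshape(-1,1)).reshape(h,w,3)
for s in (t,sd):
    P=cloud(s); z=P[...,2]
    reg=(P[...,0]>.45)&(P[...,0]<.9)&(P[...,1]>-.4)&(P[...,1]<.35)&(s["z_map"]>0)
    m=reg&(abs(z-.09)<.006)
    n,l,st,_=cv2.connectedComponentsWithStats(m.astype(np.uint8)); i=1+np.argmax(st[1:,4]); q=P[l==i][:,:2]
    rect=cv2.minAreaRect((q*1000).astype(np.float32)); print("juicer top",rect,st[i])
    for lo,hi in((.125,.15),(.13,.17)):
        b=reg&(z>lo)&(z<hi); n,l,st,ce=cv2.connectedComponentsWithStats(b.astype(np.uint8))
        for k in range(1,n):
            if st[k,4]>5: 
                q=P[l==k]; print(lo,hi,st[k],np.median(q,0).round(3),q[:,2].max().round(3),[np.round(a,1) for a in cv2.minAreaRect((q[:,:2]*1000).astype(np.float32))])
save(t,"dt.png",(310,130,375,190),8); save(sd,"ds.png",(275,190,345,280),6)
a=cv2.imread("pics/dt.png");b=cv2.imread("pics/ds.png");
H=max(a.shape[0],b.shape[0]);pad=lambda i:cv2.copyMakeBorder(i,0,H-i.shape[0],0,0,cv2.BORDER_CONSTANT)
c=np.hstack([pad(a),pad(b)]);print(c.shape);cv2.imwrite("pics/dd.png",np.clip(c[:, :].astype(float)*2,0,255).astype(np.uint8)[:600,:] if c.shape[1]<=800 else cv2.resize(np.clip(c*2.0,0,255).astype(np.uint8),(800,int(H*800/c.shape[1]))))
E
```

```text
juicer top ((620.952392578125, -89.88676452636719), (187.88540649414062, 302.44464111328125), 1.6664084196090698) [ 259  129  105   67 4289]
0.125 0.15 [156 133  46  33 299] [0.646 0.265 0.139] 0.15 [array([658.4, 275.6]), array([119.4,  86.4]), np.float64(48.7)]
0.125 0.15 [ 227  133   56   54 2040] [0.61  0.071 0.131] 0.15 [array([616.3,  71.2]), array([152.4, 154.6]), np.float64(44.6)]
0.125 0.15 [339 146   7  21 104] [ 0.618 -0.171  0.143] 0.148 [array([ 621.6, -173.4]), array([13.1, 55.1]), np.float64(85.4)]
0.13 0.17 [166 133  36  32 267] [0.642 0.261 0.146] 0.153 [array([648.6, 262.8]), array([86.9, 85.8]), np.float64(30.0)]
0.13 0.17 [ 227  133   56   54 1786] [0.609 0.071 0.132] 0.17 [array([615.7,  71.8]), array([153.3, 152.4]), np.float64(15.8)]
0.13 0.17 [340 146   6  20  99] [ 0.618 -0.172  0.143] 0.148 [array([ 621.7, -173.5]), array([12.9, 54.9]), np.float64(85.4)]
0.13 0.17 [295 159   9   9  69] [ 0.595 -0.049  0.16 ] 0.166 [array([596.8, -49.5]), array([22.2, 21.2]), np.float64(88.0)]
juicer top ((621.768798828125, -76.93690490722656), (187.2939910888672, 336.0906372
[... 604 characters left out ...]
149 [array([620.1, -47.7]), array([32.4, 25. ]), np.float64(68.7)]
0.125 0.15 [299 241  26  12 274] [ 0.623 -0.178  0.142] 0.15 [array([ 623.4, -173.6]), array([17.6, 55.4]), np.float64(83.5)]
0.13 0.17 [270 129  30  24 436] [0.651 0.248 0.143] 0.157 [array([660.9, 272.4]), array([116.3,  86.4]), np.float64(46.6)]
0.13 0.17 [ 257  165   60   49 1690] [0.608 0.05  0.135] 0.17 [array([625.6,  54.5]), array([155.8, 194.1]), np.float64(24.1)]
0.13 0.17 [287 165   4   2   6] [0.637 0.144 0.135] 0.137 [array([639.3, 143. ]), array([9.6, 7.3]), np.float64(39.9)]
0.13 0.17 [299 241  26  10 234] [ 0.623 -0.177  0.143] 0.15 [array([ 623.2, -173.6]), array([17.6, 55. ]), np.float64(83.5)]
(540, 940, 3)
```

View pics/dd.png

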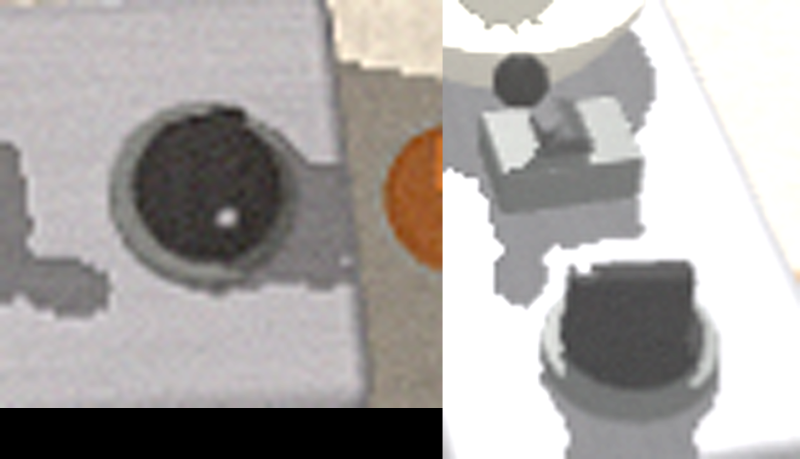

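The bar's centre is at about (0.622, -0.1735). The pip is the end nearest the robot, heading about 175.4°, and the juicer yaw is about 1.6°. I'll fly there at z≥0.25 with tool yaw going to -0.08 so the wrist has range for anticlockwise winding.

{"op": "apply_moves", "data": {"motion": [-0.04,-0.043,-0.006,0,0.085,-0.04,-0.043,-0.006,0,0.085,-0.04,-0.043,-0.006,0,0.085,-0.04,-0.043,-0.006,0,0.085,-0.04,-0.043,-0.006,0,0.085], "force": 30}}

```text
time: 0.72
ee_pos: [0.3509, 0.4161, 0.2579]
tcp_rot: [-3.137, -0.002, 2.827]
ft_force: [1.6, -1.0, 0.0]
finger_gap: 0.997
```

{"op": "apply_moves", "data": {"motion": [-0.04,-0.043,0,0,0.085,-0.04,-0.043,0,0,0.085,-0.04,-0.043,0,0,0.085,-0.04,-0.043,0,0,0.085,-0.04,-0.043,0,0,0.085]}}

```text
time: 1.35
ee_pos: [0.4774, 0.1405, 0.259]
tcp_rot: [-3.138, -0.001, 2.828]
ft_force: [1.6, 0.5, -0.8]
finger_gap: 0.999
```

{"op": "apply_moves", "data": {"motion": [-0.04,-0.043,0,0,0.085,-0.04,-0.043,0,0,0.085,-0.04,-0.043,0,0,0.085,-0.04,-0.043,0,0,0.085,-0.04,-0.043,0,0,0.085]}}

```text
time: 1.98
ee_pos: [0.6039, -0.1346, 0.2591]
tcp_rot: [-3.139, -0.002, 2.829]
ft_force: [1.3, -0.5, -0.0]
finger_gap: 0.999
```

{"op": "apply_moves", "data": {"motion": [0,0,0,0.18,0.085,0,0,0,0.18,0.085,0,0,0,0.18,0.085,0,0,0,0.18,0.085,0,0,0,0.18,0.085]}}

```text
time: 2.6
ee_pos: [0.6033, -0.143, 0.2568]
tcp_rot: [-3.135, 0.002, 1.894]
ft_force: [-0.5, 0.0, 0.4]
finger_gap: 0.995
```

{"op": "apply_moves", "data": {"motion": [0,0,0,0.18,0.085,0,0,0,0.18,0.085,0,0,0,0.18,0.085,0,0,0,0.18,0.085,0,0,0,0.18,0.085]}}

```text
time: 3.22
ee_pos: [0.6022, -0.1421, 0.2553]
tcp_rot: [-3.136, 0.008, 0.964]
ft_force: [0.1, 0.1, 0.4]
finger_gap: 0.992
```

{"op": "apply_moves", "data": {"motion": [0,0,0,0.18,0.085,0,0,0,0.18,0.085,0,0,0,0.18,0.085,0,0,0,0.18,0.085,0,0,0,0.18,0.085]}}

```text
time: 3.85
ee_pos: [0.6013, -0.141, 0.2539]
tcp_rot: [3.139, 0.012, 0.034]
ft_force: [0.6, -0.2, -0.7]
finger_gap: 0.997
```

```bash
python3 -c "
from h import *
s=r.sense();print({k:np.round(v,3) for k,v in s.items()})"
```

```text
{'time': np.float64(3.85), 'joint_positions': array([-0.447,  0.608,  0.94 ,  1.86 , -0.577,  0.987, -0.79 ]), 'qvel': array([-0.208,  0.174,  0.435,  0.015, -0.31 ,  0.148, -1.149]), 'tau': array([  1.397, -61.862,  13.652, -22.196,   0.546,  -0.214,   1.905]), 'ee_pos': array([ 0.601, -0.141,  0.254]), 'tcp_rot': array([3.139, 0.012, 0.034]), 'ft_force': array([ 0.551, -0.211, -0.713]), 'moment': array([-0.012, -0.029,  0.023]), 'finger_gap': np.float64(0.997)}
```

{"op": "apply_moves", "data": {"motion": [0.01,0.016,0,0.055,0.085,0.01,0.016,0,0.055,0.085,0,0,0.03,0,0.085,0,0,0.03,0,0.085,0,0,0,0,0.085]}}

```text
time: 4.47
ee_pos: [0.6238, -0.1789, 0.1919]
tcp_rot: [3.136, 0.011, -0.079]
ft_force: [-0.2, 0.7, 0.3]
finger_gap: 0.998
```

```bash
python3 - <<'E'
from h import *
s=r.sense();print({k:np.round(v,3) for k,v in s.items() if k!='qvel'})
sd=r.snapshot("side");t=r.snapshot("top")
save(sd,"a.png",(265,150,365,260),5);save(t,"b.png",(290,110,390,220),5)
E
python3 -c "
import cv2,numpy as np
c=np.hstack([cv2.imread('pics/a.png'),cv2.imread('pics/b.png')])
c=cv2.resize(np.clip(c*1.6,0,255).astype(np.uint8),(800,440));cv2.imwrite('pics/ab.png',c)"
```

```text
{'time': np.float64(4.475), 'joint_positions': array([-0.342,  0.716,  0.89 ,  1.847, -0.679,  0.927, -0.786]), 'tau': array([  0.102, -65.803,  16.166, -18.749,  -0.197,  -0.383,   0.211]), 'ee_pos': array([ 0.624, -0.179,  0.192]), 'tcp_rot': array([ 3.136,  0.011, -0.079]), 'ft_force': array([-0.167,  0.729,  0.298]), 'moment': array([-0.006,  0.058,  0.011]), 'finger_gap': np.float64(0.998)}
```

View pics/ab.png

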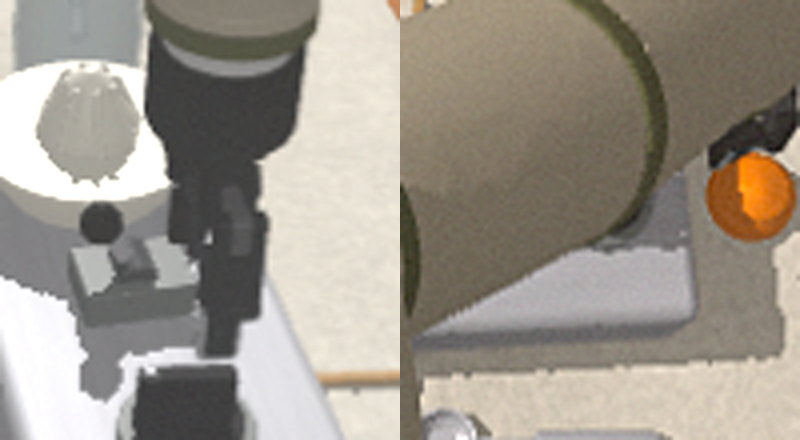

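The side view shows the open fingers straddling the bar (near (187,370)) from above, and the arm covers the dial in the top view. I'll correct by 5 mm and lower.

{"op": "apply_moves", "data": {"motion": [-0.002,-0.0055,0.025,0,0.085,0,0,0.025,0,0.085,0,0,0.015,0,0.085,0,0,0.003,0,0.085,0,0,0,0,0.085]}}

```text
time: 5.2
ee_pos: [0.6269, -0.177, 0.1312]
tcp_rot: [3.134, -0.003, -0.079]
ft_force: [-0.3, -0.6, -0.0]
finger_gap: 0.996
```

{"op": "apply_moves", "data": {"motion": [-0.005,-0.0035,0.008,0,0.085,0,0,0.004,0,0.085,0,0,0,0,0.04,0,0,0,0,0.04,0,0,0,0,0.04], "force": 30}}

```text
time: 5.82
ee_pos: [0.6226, -0.1731, 0.12]
tcp_rot: [3.134, -0.005, -0.079]
ft_force: [-0.6, 0.4, 0.8]
finger_gap: 0.47
```

{"op": "apply_moves", "data": {"motion": [0,0,0,0,0.0,0,0,0,0,0.0,0,0,0,0,0.0,0,0,0,0,0.0,0,0,0,0,0.0], "force": 35}}

```text
time: 6.45
ee_pos: [0.6227, -0.1732, 0.1202]
tcp_rot: [3.134, -0.005, -0.08]
ft_force: [0.9, -0.2, -0.1]
finger_gap: 0.16
```

```bash
cat > st.py <<'E'
from h import *
s=r.sense();p=s["ee_pos"];print("t %.2f"%s["time"],"tcp",np.round(p,4),"yaw %.3f"%s["tcp_rot"][2],"F",np.round(s["ft_force"],1),"M",np.round(s["moment"],3),"gap %.3f"%s["finger_gap"],"q",np.round(s["joint_positions"],2),"tau7 %.2f"%s["tau"][6])
E
python3 st.py
```

```text
t 6.45 tcp [ 0.6227 -0.1732  0.1202] yaw -0.080 F [ 0.9 -0.2 -0.1] M [ 0.197  0.077 -0.193] gap 0.160 q [-0.3   0.78  0.8   1.91 -0.78  0.79 -0.71] tau7 0.15
```

Gripped (opening 13.7 mm, equal to the bar). At least two clicks (≥0.4 rad) lie anticlockwise, so the first 0.25 rad is safe. I'll read the moment as I go.

{"op": "apply_moves", "data": {"motion": [0,0,0,-0.05,0.0]}}

```text
time: 6.58
ee_pos: [0.6227, -0.1733, 0.1202]
tcp_rot: [3.134, -0.005, -0.029]
ft_force: [0.4, -0.1, 0.6]
finger_gap: 0.157
```

```bash
python3 st.py
```

```text
t 6.58 tcp [ 0.6227 -0.1733  0.1202] yaw -0.029 F [ 0.4 -0.1  0.6] M [ 0.043 -0.018 -0.133] gap 0.157 q [-0.29  0.78  0.79  1.91 -0.77  0.78 -0.67] tau7 -0.57
```

{"op": "apply_moves", "data": {"motion": [0,0,0,-0.05,0.0]}}

```text
time: 6.7
ee_pos: [0.6226, -0.1735, 0.1202]
tcp_rot: [3.133, -0.004, 0.022]
ft_force: [-0.6, -1.2, -0.6]
finger_gap: 0.161
```

```bash
python3 st.py
```

```text
t 6.70 tcp [ 0.6226 -0.1735  0.1202] yaw 0.022 F [-0.6 -1.2 -0.6] M [ 0.067 -0.003 -0.089] gap 0.161 q [-0.29  0.77  0.77  1.91 -0.76  0.77 -0.63] tau7 -0.41
```

{"op": "apply_moves", "data": {"motion": [0,0,0,-0.05,0.0]}}

```text
time: 6.82
ee_pos: [0.6226, -0.1737, 0.1202]
tcp_rot: [3.133, -0.004, 0.074]
ft_force: [0.6, -1.0, 0.1]
finger_gap: 0.157
```

```bash
python3 st.py
```

```text
t 6.83 tcp [ 0.6226 -0.1737  0.1202] yaw 0.074 F [ 0.6 -1.   0.1] M [ 0.079 -0.01  -0.044] gap 0.157 q [-0.28  0.76  0.76  1.91 -0.75  0.76 -0.59] tau7 -0.49
```

{"op": "apply_moves", "data": {"motion": [0,0,0,-0.05,0.0]}}

```text
time: 6.95
ee_pos: [0.6225, -0.1739, 0.1202]
tcp_rot: [3.132, -0.003, 0.126]
ft_force: [-0.1, -1.1, 0.8]
finger_gap: 0.156
```

```bash
python3 st.py
```

```text
t 6.95 tcp [ 0.6225 -0.1739  0.1202] yaw 0.126 F [-0.1 -1.1  0.8] M [0.111 0.083 0.044] gap 0.156 q [-0.27  0.76  0.75  1.91 -0.73  0.76 -0.55] tau7 -0.57
```

{"op": "apply_moves", "data": {"motion": [0,0,0,-0.05,0.0]}}

```text
time: 7.08
ee_pos: [0.6226, -0.1741, 0.1202]
tcp_rot: [3.132, -0.003, 0.178]
ft_force: [1.4, -0.5, -0.8]
finger_gap: 0.152
```

```bash
python3 st.py
```

```text
t 7.08 tcp [ 0.6226 -0.1741  0.1202] yaw 0.178 F [ 1.4 -0.5 -0.8] M [ 0.19  -0.161 -0.184] gap 0.152 q [-0.27  0.75  0.73  1.91 -0.72  0.75 -0.51] tau7 -0.37
```

First click passed (zero crossing at yaw ≈0.11, and by 0.178 it's climbing out of the next notch). This is setting 2 or higher, so the stop lies beyond yaw 0.35.

{"op": "apply_moves", "data": {"motion": [0,0,0,-0.05,0.0]}}

```text
time: 7.2
ee_pos: [0.6226, -0.1743, 0.1202]
tcp_rot: [3.131, -0.002, 0.229]
ft_force: [0.8, -1.2, -1.2]
finger_gap: 0.159
```

```bash
python3 st.py
```

```text
t 7.20 tcp [ 0.6226 -0.1743  0.1202] yaw 0.229 F [ 0.8 -1.2 -1.2] M [ 0.14  -0.045 -0.186] gap 0.159 q [-0.26  0.75  0.72  1.91 -0.71  0.74 -0.47] tau7 -0.36
```

{"op": "apply_moves", "data": {"motion": [0,0,0,-0.05,0.0]}}

```text
time: 7.32
ee_pos: [0.6227, -0.1745, 0.1202]
tcp_rot: [3.131, -0.002, 0.281]
ft_force: [-0.8, -1.0, -1.1]
finger_gap: 0.157
```

```bash
python3 st.py
```

```text
t 7.33 tcp [ 0.6227 -0.1745  0.1202] yaw 0.281 F [-0.8 -1.  -1.1] M [ 0.139 -0.035 -0.092] gap 0.157 q [-0.25  0.74  0.7   1.91 -0.7   0.74 -0.43] tau7 -0.44
```

{"op": "apply_moves", "data": {"motion": [0,0,0,-0.05,0.0]}}

```text
time: 7.45
ee_pos: [0.6227, -0.1747, 0.1202]
tcp_rot: [3.13, -0.001, 0.332]
ft_force: [0.0, 0.4, -1.0]
finger_gap: 0.154
```

```bash
python3 st.py
```

```text
t 7.45 tcp [ 0.6227 -0.1747  0.1202] yaw 0.332 F [ 0.   0.4 -1. ] M [ 0.123 -0.084  0.058] gap 0.154 q [-0.24  0.74  0.69  1.91 -0.68  0.73 -0.39] tau7 -0.51
```

{"op": "apply_moves", "data": {"motion": [0,0,0,-0.04,0.0]}}

```text
time: 7.58
ee_pos: [0.6228, -0.1748, 0.1202]
tcp_rot: [3.13, -0.001, 0.374]
ft_force: [0.2, -0.6, -0.7]
finger_gap: 0.157
```

```bash
python3 st.py
```

```text
t 7.58 tcp [ 0.6228 -0.1748  0.1202] yaw 0.374 F [ 0.2 -0.6 -0.7] M [ 0.173 -0.128  0.078] gap 0.157 q [-0.24  0.74  0.68  1.91 -0.67  0.73 -0.36] tau7 -0.41
```

The second midpoint was at ≈0.315, so this next notch could be the first setting. Smaller steps now.

{"op": "apply_moves", "data": {"motion": [0,-0.0005,0,-0.03,0.0]}}

```text
time: 7.7
ee_pos: [0.6228, -0.1749, 0.1202]
tcp_rot: [3.129, -0.001, 0.406]
ft_force: [2.2, -3.8, -2.5]
finger_gap: 0.156
```

```bash
python3 st.py
```

```text
t 7.70 tcp [ 0.6228 -0.1749  0.1202] yaw 0.406 F [ 2.2 -3.8 -2.5] M [-0.326 -0.344 -0.064] gap 0.156 q [-0.23  0.73  0.67  1.91 -0.66  0.72 -0.34] tau7 -0.19
```

{"op": "apply_moves", "data": {"motion": [0,-0.0005,0,-0.03,0.0]}}

```text
time: 7.82
ee_pos: [0.6229, -0.175, 0.1202]
tcp_rot: [3.128, -0.0, 0.437]
ft_force: [2.8, -3.3, -3.3]
finger_gap: 0.159
```

```bash
python3 st.py
```

```text
t 7.83 tcp [ 0.6229 -0.175   0.1202] yaw 0.437 F [ 2.8 -3.3 -3.3] M [-0.416 -0.435 -0.163] gap 0.159 q [-0.23  0.73  0.66  1.91 -0.65  0.72 -0.32] tau7 -0.09
```

{"op": "apply_moves", "data": {"motion": [0,0,0,-0.03,0.0]}}

```text
time: 7.95
ee_pos: [0.6229, -0.1751, 0.1202]
tcp_rot: [3.128, 0.0, 0.468]
ft_force: [1.5, -1.1, -2.0]
finger_gap: 0.162
```

```bash
python3 st.py
```

```text
t 7.95 tcp [ 0.6229 -0.1751  0.1202] yaw 0.468 F [ 1.5 -1.1 -2. ] M [-0.022 -0.23  -0.116] gap 0.162 q [-0.22  0.73  0.65  1.91 -0.65  0.71 -0.29] tau7 -0.16
```

{"op": "apply_moves", "data": {"motion": [0,0,0,-0.04,0.0]}}

```text
time: 8.07
ee_pos: [0.623, -0.1752, 0.1202]
tcp_rot: [3.127, 0.001, 0.511]
ft_force: [1.2, -3.3, -2.3]
finger_gap: 0.16
```

```bash
python3 st.py
```

```text
t 8.07 tcp [ 0.623  -0.1752  0.1202] yaw 0.511 F [ 1.2 -3.3 -2.3] M [-0.19  -0.32  -0.096] gap 0.160 q [-0.22  0.72  0.64  1.91 -0.64  0.71 -0.26] tau7 -0.38
```

{"op": "apply_moves", "data": {"motion": [0,0,0,-0.04,0.0]}}

```text
time: 8.2
ee_pos: [0.6231, -0.1754, 0.1202]
tcp_rot: [3.127, 0.001, 0.553]
ft_force: [1.7, -3.1, -2.9]
finger_gap: 0.159
```

```bash
python3 st.py
```

```text
t 8.20 tcp [ 0.6231 -0.1754  0.1202] yaw 0.553 F [ 1.7 -3.1 -2.9] M [-0.243 -0.385  0.018] gap 0.159 q [-0.21  0.72  0.63  1.91 -0.62  0.7  -0.23] tau7 -0.39
```

{"op": "apply_moves", "data": {"motion": [0,0,0,-0.04,0.0]}}

```text
time: 8.32
ee_pos: [0.6232, -0.1755, 0.1202]
tcp_rot: [3.127, 0.002, 0.597]
ft_force: [2.0, -2.8, -3.7]
finger_gap: 0.158
```

```bash
python3 st.py
```

```text
t 8.32 tcp [ 0.6232 -0.1755  0.1202] yaw 0.597 F [ 2.  -2.8 -3.7] M [-0.294 -0.487  0.03 ] gap 0.158 q [-0.2   0.72  0.62  1.91 -0.61  0.7  -0.2 ] tau7 -0.45
```

{"op": "apply_moves", "data": {"motion": [0,0,0,-0.04,0.0]}}

```text
time: 8.45
ee_pos: [0.6232, -0.1756, 0.1202]
tcp_rot: [3.127, 0.003, 0.64]
ft_force: [1.9, -3.9, -2.2]
finger_gap: 0.162
```

```bash
python3 st.py
```

```text
t 8.45 tcp [ 0.6232 -0.1756  0.1202] yaw 0.640 F [ 1.9 -3.9 -2.2] M [-0.247 -0.464 -0.058] gap 0.162 q [-0.2   0.71  0.6   1.91 -0.6   0.7  -0.17] tau7 -0.39
```

{"op": "apply_moves", "data": {"motion": [0,0,0,-0.03,0.0]}}

```text
time: 8.57
ee_pos: [0.6233, -0.1757, 0.1202]
tcp_rot: [3.127, 0.003, 0.672]
ft_force: [2.3, -3.2, -2.7]
finger_gap: 0.157
```

```bash
python3 st.py
```

```text
t 8.57 tcp [ 0.6233 -0.1757  0.1202] yaw 0.672 F [ 2.3 -3.2 -2.7] M [-0.296 -0.462 -0.222] gap 0.157 q [-0.19  0.71  0.6   1.91 -0.59  0.69 -0.14] tau7 -0.03
```

{"op": "apply_moves", "data": {"motion": [0,0,0,-0.03,0.0]}}

```text
time: 8.7
ee_pos: [0.6234, -0.1758, 0.1202]
tcp_rot: [3.126, 0.003, 0.703]
ft_force: [2.6, -4.4, -4.2]
finger_gap: 0.157
```

```bash
python3 st.py
```

```text
t 8.70 tcp [ 0.6234 -0.1758  0.1202] yaw 0.703 F [ 2.6 -4.4 -4.2] M [-0.264 -0.479 -0.34 ] gap 0.157 q [-0.19  0.71  0.59  1.91 -0.58  0.69 -0.12] tau7 0.02
```

{"op": "apply_moves", "data": {"motion": [0,0,0,-0.03,0.0]}}

```text
time: 8.82
ee_pos: [0.6235, -0.1759, 0.1203]
tcp_rot: [3.126, 0.003, 0.734]
ft_force: [2.9, -2.9, -3.3]
finger_gap: 0.15
```

```bash
python3 st.py
```

```text
t 8.82 tcp [ 0.6235 -0.1759  0.1203] yaw 0.734 F [ 2.9 -2.9 -3.3] M [-0.172 -0.51  -0.654] gap 0.150 q [-0.18  0.71  0.58  1.91 -0.57  0.69 -0.1 ] tau7 0.37
```

Torque is -0.654 N m, well above any notch and still growing: the stop. Notches felt at ≈0.64 (1st), 0.40, 0.16 and -0.08 (the start, the 4th). Hold briefly, then go back clockwise.

{"op": "apply_moves", "data": {"motion": [0,0,0,0,0.0,0,0,0,0,0.0]}}

```text
time: 9.07
ee_pos: [0.6236, -0.1759, 0.1203]
tcp_rot: [3.127, 0.003, 0.734]
ft_force: [3.4, -2.5, -2.9]
finger_gap: 0.155
```

```bash
python3 st.py
```

```text
t 9.07 tcp [ 0.6236 -0.1759  0.1203] yaw 0.734 F [ 3.4 -2.5 -2.9] M [-0.115 -0.465 -0.604] gap 0.155 q [-0.18  0.71  0.58  1.91 -0.57  0.69 -0.1 ] tau7 0.59
```

{"op": "apply_moves", "data": {"motion": [0,0,0,0.08,0.0]}}

```text
time: 9.2
ee_pos: [0.6233, -0.1757, 0.1202]
tcp_rot: [3.127, 0.002, 0.653]
ft_force: [1.8, -1.2, -2.7]
finger_gap: 0.155
```

```bash
python3 st.py
```

```text
t 9.20 tcp [ 0.6233 -0.1757  0.1202] yaw 0.653 F [ 1.8 -1.2 -2.7] M [-0.085 -0.294  0.061] gap 0.155 q [-0.19  0.71  0.6   1.91 -0.6   0.69 -0.16] tau7 1.12
```

{"op": "apply_moves", "data": {"motion": [0,0,0,0.08,0.0]}}

```text
time: 9.32
ee_pos: [0.6231, -0.1754, 0.1202]
tcp_rot: [3.127, 0.001, 0.571]
ft_force: [1.8, -2.7, -2.8]
finger_gap: 0.156
```

```bash
python3 st.py
```

```text
t 9.32 tcp [ 0.6231 -0.1754  0.1202] yaw 0.571 F [ 1.8 -2.7 -2.8] M [-0.166 -0.293  0.128] gap 0.156 q [-0.21  0.72  0.62  1.91 -0.62  0.7  -0.22] tau7 0.67
```

{"op": "apply_moves", "data": {"motion": [0,0,0,0.08,0.0]}}

```text
time: 9.45
ee_pos: [0.623, -0.1751, 0.1202]
tcp_rot: [3.128, 0.0, 0.49]
ft_force: [2.1, -2.5, -2.3]
finger_gap: 0.159
```

```bash
python3 st.py
```

```text
t 9.45 tcp [ 0.623  -0.1751  0.1202] yaw 0.490 F [ 2.1 -2.5 -2.3] M [-0.227 -0.329  0.023] gap 0.159 q [-0.22  0.73  0.65  1.91 -0.64  0.71 -0.28] tau7 0.80
```

{"op": "apply_moves", "data": {"motion": [0,0,0,0.06,0.0]}}

```text
time: 9.57
ee_pos: [0.6229, -0.175, 0.1202]
tcp_rot: [3.128, -0.0, 0.429]
ft_force: [2.3, -3.7, -3.8]
finger_gap: 0.153
```

```bash
python3 st.py
```

```text
t 9.57 tcp [ 0.6229 -0.175   0.1202] yaw 0.429 F [ 2.3 -3.7 -3.8] M [-0.287 -0.387 -0.142] gap 0.153 q [-0.23  0.73  0.66  1.91 -0.66  0.72 -0.32] tau7 0.60
```

{"op": "apply_moves", "data": {"motion": [0,0,0,0.06,0.0]}}

```text
time: 9.7
ee_pos: [0.6228, -0.1747, 0.1202]
tcp_rot: [3.128, -0.001, 0.368]
ft_force: [0.8, -3.3, -3.1]
finger_gap: 0.153
```

```bash
python3 st.py
```

```text
t 9.70 tcp [ 0.6228 -0.1747  0.1202] yaw 0.368 F [ 0.8 -3.3 -3.1] M [-0.289 -0.371  0.163] gap 0.153 q [-0.24  0.74  0.68  1.91 -0.67  0.73 -0.37] tau7 0.41
```

{"op": "apply_moves", "data": {"motion": [0,0,0,0.06,0.0]}}

```text
time: 9.82
ee_pos: [0.6227, -0.1745, 0.1202]
tcp_rot: [3.128, -0.001, 0.308]
ft_force: [1.4, -2.8, -2.9]
finger_gap: 0.159
```

```bash
python3 st.py
```

```text
t 9.82 tcp [ 0.6227 -0.1745  0.1202] yaw 0.308 F [ 1.4 -2.8 -2.9] M [-0.321 -0.477  0.038] gap 0.159 q [-0.25  0.74  0.7   1.91 -0.69  0.73 -0.41] tau7 0.52
```

{"op": "apply_moves", "data": {"motion": [0,0,0,0.06,0.0]}}

```text
time: 9.95
ee_pos: [0.6226, -0.1743, 0.1202]
tcp_rot: [3.128, -0.002, 0.247]
ft_force: [2.1, -2.9, -3.2]
finger_gap: 0.158
```

```bash
python3 st.py
```

```text
t 9.95 tcp [ 0.6226 -0.1743  0.1202] yaw 0.247 F [ 2.1 -2.9 -3.2] M [-0.305 -0.467  0.019] gap 0.158 q [-0.26  0.75  0.71  1.91 -0.7   0.74 -0.46] tau7 0.62
```

{"op": "apply_moves", "data": {"motion": [0,0,0,0.06,0.0]}}

```text
time: 10.07
ee_pos: [0.6226, -0.1741, 0.1202]
tcp_rot: [3.128, -0.002, 0.186]
ft_force: [2.8, -2.4, -2.4]
finger_gap: 0.157
```

```bash
python3 st.py
```

```text
t 10.07 tcp [ 0.6226 -0.1741  0.1202] yaw 0.186 F [ 2.8 -2.4 -2.4] M [-0.292 -0.427 -0.071] gap 0.157 q [-0.27  0.75  0.73  1.91 -0.72  0.75 -0.51] tau7 0.70
```

{"op": "apply_moves", "data": {"motion": [0,0,0,0.06,0.0]}}

```text
time: 10.2
ee_pos: [0.6225, -0.1739, 0.1202]
tcp_rot: [3.128, -0.003, 0.125]
ft_force: [2.0, -3.8, -3.0]
finger_gap: 0.153
```

```bash
python3 st.py
```

```text
t 10.20 tcp [ 0.6225 -0.1739  0.1202] yaw 0.125 F [ 2.  -3.8 -3. ] M [-0.378 -0.442  0.142] gap 0.153 q [-0.28  0.76  0.75  1.91 -0.73  0.76 -0.55] tau7 0.43
```

{"op": "apply_moves", "data": {"motion": [0,0,0,0.06,0.0]}}

```text
time: 10.32
ee_pos: [0.6225, -0.1737, 0.1202]
tcp_rot: [3.129, -0.003, 0.065]
ft_force: [2.4, -2.9, -3.0]
finger_gap: 0.159
```

```bash
python3 st.py
```

```text
t 10.32 tcp [ 0.6225 -0.1737  0.1202] yaw 0.065 F [ 2.4 -2.9 -3. ] M [-0.38  -0.459  0.063] gap 0.159 q [-0.29  0.77  0.77  1.91 -0.75  0.76 -0.6 ] tau7 0.54
```

{"op": "apply_moves", "data": {"motion": [0,0,0,0.06,0.0]}}

```text
time: 10.45
ee_pos: [0.6225, -0.1734, 0.1203]
tcp_rot: [3.129, -0.004, 0.004]
ft_force: [2.6, -2.0, -3.0]
finger_gap: 0.156
```

```bash
python3 st.py
```

```text
t 10.45 tcp [ 0.6225 -0.1734  0.1203] yaw 0.004 F [ 2.6 -2.  -3. ] M [-0.295 -0.476 -0.013] gap 0.156 q [-0.29  0.77  0.78  1.91 -0.76  0.77 -0.65] tau7 0.63
```

Clockwise clicks confirmed at ≈0.40 and 0.155 (2 so far), with the third expected at ≈-0.09. Continue finely.

{"op": "apply_moves", "data": {"motion": [0,0,0,0.05,0.0]}}

```text
time: 10.58
ee_pos: [0.6225, -0.1732, 0.1203]
tcp_rot: [3.129, -0.004, -0.047]
ft_force: [1.9, -3.6, -3.6]
finger_gap: 0.154
```

```bash
python3 st.py
```

```text
t 10.57 tcp [ 0.6225 -0.1732  0.1203] yaw -0.047 F [ 1.9 -3.6 -3.6] M [-0.377 -0.416 -0.047] gap 0.154 q [-0.3   0.78  0.8   1.91 -0.78  0.78 -0.69] tau7 0.55
```

{"op": "apply_moves", "data": {"motion": [0,0,0,0.05,0.0]}}

```text
time: 10.7
ee_pos: [0.6226, -0.173, 0.1202]
tcp_rot: [3.129, -0.005, -0.098]
ft_force: [2.4, -3.4, -4.2]
finger_gap: 0.156
```

```bash
python3 st.py
```

```text
t 10.70 tcp [ 0.6226 -0.173   0.1202] yaw -0.098 F [ 2.4 -3.4 -4.2] M [-0.318 -0.452 -0.056] gap 0.156 q [-0.31  0.78  0.81  1.92 -0.79  0.79 -0.73] tau7 0.65
```

{"op": "apply_moves", "data": {"motion": [0,0,0,0.05,0.0]}}

```text
time: 10.82
ee_pos: [0.6225, -0.1729, 0.1202]
tcp_rot: [3.129, -0.005, -0.148]
ft_force: [2.7, -3.5, -2.6]
finger_gap: 0.161
```

```bash
python3 st.py
```

```text
t 10.82 tcp [ 0.6225 -0.1729  0.1202] yaw -0.148 F [ 2.7 -3.5 -2.6] M [-0.408 -0.432  0.284] gap 0.161 q [-0.32  0.79  0.82  1.92 -0.8   0.79 -0.76] tau7 0.26
```

{"op": "apply_moves", "data": {"motion": [0,0,0,0.05,0.0]}}

```text
time: 10.95
ee_pos: [0.6226, -0.1726, 0.1202]
tcp_rot: [3.129, -0.005, -0.198]
ft_force: [1.9, -2.6, -3.1]
finger_gap: 0.154
```

```bash
python3 st.py
```

```text
t 10.95 tcp [ 0.6226 -0.1726  0.1202] yaw -0.198 F [ 1.9 -2.6 -3.1] M [-0.435 -0.464  0.156] gap 0.154 q [-0.32  0.8   0.84  1.92 -0.81  0.8  -0.8 ] tau7 0.36
```

{"op": "apply_moves", "data": {"motion": [0,0,0,0.05,0.0]}}

```text
time: 11.08
ee_pos: [0.6226, -0.1725, 0.1202]
tcp_rot: [3.129, -0.006, -0.248]
ft_force: [1.4, -3.1, -2.9]
finger_gap: 0.157
```

```bash
python3 st.py
```

```text
t 11.07 tcp [ 0.6226 -0.1725  0.1202] yaw -0.248 F [ 1.4 -3.1 -2.9] M [-0.394 -0.487  0.103] gap 0.157 q [-0.33  0.8   0.85  1.92 -0.82  0.81 -0.84] tau7 0.44
```

{"op": "apply_moves", "data": {"motion": [0,0,0,0.04,0.0]}}

```text
time: 11.2
ee_pos: [0.6226, -0.1724, 0.1202]
tcp_rot: [3.129, -0.006, -0.289]
ft_force: [2.4, -3.7, -3.2]
finger_gap: 0.158
```

```bash
python3 st.py
```

```text
t 11.20 tcp [ 0.6226 -0.1724  0.1202] yaw -0.289 F [ 2.4 -3.7 -3.2] M [-0.346 -0.502  0.007] gap 0.158 q [-0.33  0.81  0.86  1.92 -0.83  0.81 -0.88] tau7 0.34
```

{"op": "apply_moves", "data": {"motion": [0,0,0,0.04,0.0]}}

```text
time: 11.32
ee_pos: [0.6227, -0.1722, 0.1202]
tcp_rot: [3.13, -0.007, -0.331]
ft_force: [2.3, -3.2, -3.1]
finger_gap: 0.152
```

```bash
python3 st.py
```

```text
t 11.32 tcp [ 0.6227 -0.1722  0.1202] yaw -0.331 F [ 2.3 -3.2 -3.1] M [-0.293 -0.509  0.002] gap 0.152 q [-0.34  0.81  0.87  1.92 -0.84  0.82 -0.91] tau7 0.47
```

{"op": "apply_moves", "data": {"motion": [0,0,0,0.03,0.0]}}

```text
time: 11.45
ee_pos: [0.6227, -0.1721, 0.1202]
tcp_rot: [3.13, -0.007, -0.362]
ft_force: [2.9, -2.8, -2.8]
finger_gap: 0.155
```

```bash
python3 st.py
```

```text
t 11.45 tcp [ 0.6227 -0.1721  0.1202] yaw -0.362 F [ 2.9 -2.8 -2.8] M [-0.228 -0.466 -0.03 ] gap 0.155 q [-0.34  0.81  0.88  1.92 -0.85  0.83 -0.93] tau7 0.35
```

{"op": "apply_moves", "data": {"motion": [0,0,0,0.03,0.0]}}

```text
time: 11.58
ee_pos: [0.6228, -0.172, 0.1202]
tcp_rot: [3.131, -0.008, -0.394]
ft_force: [2.9, -2.5, -2.2]
finger_gap: 0.158
```

```bash
python3 st.py
```

```text
t 11.57 tcp [ 0.6228 -0.172   0.1202] yaw -0.394 F [ 2.9 -2.5 -2.2] M [-0.232 -0.557 -0.041] gap 0.158 q [-0.35  0.82  0.89  1.92 -0.85  0.83 -0.96] tau7 0.43
```

{"op": "apply_moves", "data": {"motion": [0,0,0,0.03,0.0]}}

```text
time: 11.7
ee_pos: [0.6228, -0.1719, 0.1202]
tcp_rot: [3.131, -0.008, -0.426]
ft_force: [1.2, -3.3, -2.7]
finger_gap: 0.155
```

```bash
python3 st.py
```

```text
t 11.70 tcp [ 0.6228 -0.1719  0.1202] yaw -0.426 F [ 1.2 -3.3 -2.7] M [-0.205 -0.548 -0.178] gap 0.155 q [-0.35  0.82  0.9   1.92 -0.86  0.84 -0.98] tau7 0.47
```

{"op": "apply_moves", "data": {"motion": [0,0,0,0.03,0.0]}}

```text
time: 11.82
ee_pos: [0.6229, -0.1718, 0.1202]
tcp_rot: [3.132, -0.008, -0.458]
ft_force: [3.2, -2.2, -1.8]
finger_gap: 0.153
```

```bash
python3 st.py
```

```text
t 11.82 tcp [ 0.6229 -0.1718  0.1202] yaw -0.458 F [ 3.2 -2.2 -1.8] M [-0.156 -0.514 -0.19 ] gap 0.153 q [-0.36  0.83  0.91  1.92 -0.87  0.84 -1.01] tau7 0.51
```

{"op": "apply_moves", "data": {"motion": [0,0,0,0.03,0.0]}}

```text
time: 11.95
ee_pos: [0.6229, -0.1717, 0.1202]
tcp_rot: [3.132, -0.008, -0.49]
ft_force: [1.7, -2.7, -2.3]
finger_gap: 0.157
```

```bash
python3 st.py
```

```text
t 11.95 tcp [ 0.6229 -0.1717  0.1202] yaw -0.490 F [ 1.7 -2.7 -2.3] M [-0.19  -0.506  0.126] gap 0.157 q [-0.36  0.83  0.91  1.92 -0.88  0.85 -1.04] tau7 0.20
```

{"op": "apply_moves", "data": {"motion": [0,0,0,0.02,0.0]}}

```text
time: 12.08
ee_pos: [0.6229, -0.1716, 0.1202]
tcp_rot: [3.132, -0.009, -0.511]
ft_force: [2.4, -3.1, -1.8]
finger_gap: 0.154
```

```bash
python3 st.py
```

```text
t 12.07 tcp [ 0.6229 -0.1716  0.1202] yaw -0.511 F [ 2.4 -3.1 -1.8] M [-0.277 -0.51   0.302] gap 0.154 q [-0.36  0.83  0.92  1.92 -0.88  0.85 -1.05] tau7 -0.17
```

The fourth notch is at ≈-0.48 (sign jump). Back off 0.03, dwell, then release and rise.

{"op": "apply_moves", "data": {"motion": [0,0,0,-0.03,0.0,0,0,0,0,0.0,0,0,0,0,0.0,0,0,0,0,0.0,0,0,0,0,0.0]}}

```text
time: 12.7
ee_pos: [0.6229, -0.1717, 0.1202]
tcp_rot: [3.132, -0.008, -0.48]
ft_force: [2.7, -2.8, -2.3]
finger_gap: 0.155
```

```bash
python3 st.py
```

```text
t 12.70 tcp [ 0.6229 -0.1717  0.1202] yaw -0.480 F [ 2.7 -2.8 -2.3] M [-0.158 -0.507  0.017] gap 0.155 q [-0.36  0.83  0.91  1.92 -0.87  0.84 -1.03] tau7 0.05
```

{"op": "apply_moves", "data": {"motion": [0,0,0,0,0.06,0,0,0,0,0.06,0,0,0,0,0.06,0,0,0,0,0.06,0,0,0,0,0.06]}}

```text
time: 13.32
ee_pos: [0.6216, -0.1702, 0.12]
tcp_rot: [3.133, -0.005, -0.479]
ft_force: [-0.3, -0.8, -0.3]
finger_gap: 0.701
```

{"op": "apply_moves", "data": {"motion": [0,0,-0.03,0,0.06,0,0,-0.03,0,0.06,0,0,-0.03,0,0.06,0,0,-0.03,0,0.06,0,0,0,0,0.06]}}

```text
time: 13.95
ee_pos: [0.621, -0.1691, 0.2431]
tcp_rot: [3.132, -0.003, -0.479]
ft_force: [0.4, 1.0, -1.0]
finger_gap: 0.703
```

```bash
python3 st.py
```

```text
t 13.95 tcp [ 0.621  -0.1691  0.2431] yaw -0.479 F [ 0.4  1.  -1. ] M [-0.014  0.021  0.057] gap 0.703 q [-0.44  0.71  1.06  1.82 -0.7   1.04 -1.16] tau7 -0.20
```

{"op": "apply_moves", "data": {"motion": [0,0,0,-0.17,0.0,0,0,0,-0.17,0.0,0,0,0,-0.16,0.0,-0.025,-0.04,0,0,0.0,-0.025,-0.04,0,0,0.0]}}

```text
time: 14.58
ee_pos: [0.5663, -0.0913, 0.2385]
tcp_rot: [3.131, 0.005, 0.034]
ft_force: [-0.1, 0.2, -1.1]
finger_gap: -0.003
```

{"op": "apply_moves", "data": {"motion": [-0.025,-0.04,0,0,0.0,0,0,0,0,0.0,0,0,0,0,0.0]}}

```text
time: 14.95
ee_pos: [0.5367, -0.0478, 0.2359]
tcp_rot: [3.133, 0.009, 0.038]
ft_force: [0.0, 0.2, 0.7]
finger_gap: 0.002
```

```bash
python3 st.py; python3 - <<'E'
from h import *
t=r.snapshot("top");s=r.snapshot("side")
for v in(t,s):
    h,w=v["z_map"].shape;u,q=np.meshgrid(np.arange(w),np.arange(h));c,d,_=ray(v,np.c_[u.ravel(),q.ravel()])
    P=(c+d*v["z_map"].reshape(-1,1))
    m=(v["z_map"].ravel()>0)&(abs(P[:,0]-.622)<.045)&(abs(P[:,1]+.1735)<.045)&(P[:,2]>.13)&(P[:,2]<.155)
    if m.sum()>20: print(m.sum(),cv2.minAreaRect((P[m][:,:2]*1000).astype(np.float32)))
    m=(v["z_map"].ravel()>0)&(abs(P[:,0]-.6)<.045)&(abs(P[:,1]+.0495)<.025)&(P[:,2]>.14)&(P[:,2]<.17)
    if m.sum()>10: print("ball",m.sum(),np.median(P[m],0).round(4))
save(s,"c.png",(245,150,365,270),5)
E
```

```text
t 14.95 tcp [ 0.5367 -0.0478  0.2359] yaw 0.038 F [0.  0.2 0.7] M [-0.017  0.06  -0.012] gap 0.002 q [-0.67  0.54  0.98  2.05 -0.58  0.86 -0.89] tau7 -0.02
229 ((623.2571411132812, -174.05650329589844), (17.616201400756836, 55.64543914794922), 64.60713195800781)
ball 100 [ 0.5991 -0.0548  0.16  ]
```

View pics/c.png

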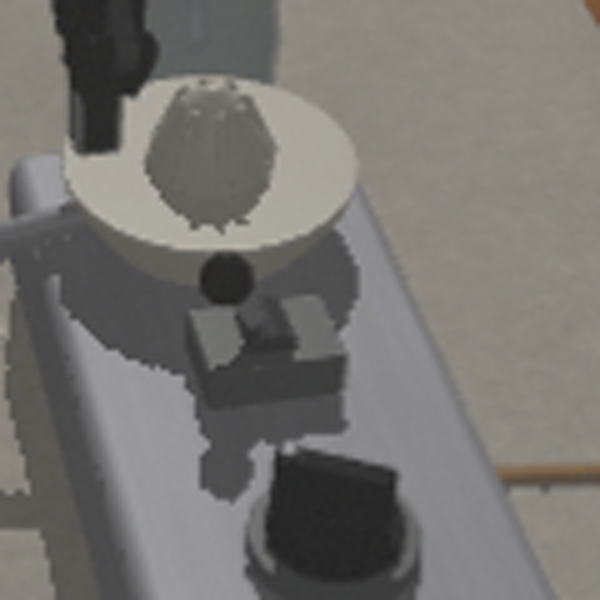

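The side view shows the bar, near (335,510), turned about 0.33-0.38 rad clockwise of where it began, consistent with the fifth setting. The lever is still forward with its ball at (228,278), and the closed fingers stand in front. Lower, then push +x.

{"op": "apply_moves", "data": {"motion": [0.003,0,0.035,0,0.0,0,0,0.035,0,0.0,0,0,0.02,0,0.0,0,0,0,0,0.0,0,0,0,0,0.0]}}

```text
time: 15.68
ee_pos: [0.5426, -0.0552, 0.144]
tcp_rot: [3.13, 0.006, 0.03]
ft_force: [-0.7, 0.3, 0.5]
finger_gap: -0.002
```

```bash
python3 st.py
```

```text
t 15.68 tcp [ 0.5426 -0.0552  0.144 ] yaw 0.030 F [-0.7  0.3  0.5] M [ 0.052 -0.034  0.035] gap -0.002 q [-0.54  0.65  0.82  2.12 -0.74  0.69 -0.75] tau7 0.02
```

Need y +5 mm (tool y -0.005), then push along x to about 0.61.

{"op": "apply_moves", "data": {"motion": [0.01,-0.005,0,0,0.0,0.012,0,0,0,0.0,0.012,0,0,0,0.0,0.012,0,0,0,0.0,0.01,0,0,0,0.0]}}

```text
time: 16.3
ee_pos: [0.6025, -0.0479, 0.1458]
tcp_rot: [3.13, 0.004, 0.031]
ft_force: [-1.8, -0.2, 1.1]
finger_gap: -0.0
```

```bash
python3 st.py
```

```text
t 16.30 tcp [ 0.6025 -0.0479  0.1458] yaw 0.031 F [-1.8 -0.2  1.1] M [-0.082  0.366 -0.02 ] gap -0.000 q [-0.53  0.71  0.83  1.99 -0.73  0.77 -0.81] tau7 0.10
```

{"op": "apply_moves", "data": {"motion": [0.006,0,0,0,0.0,0.004,0,0,0,0.0]}}

```text
time: 16.55
ee_pos: [0.6138, -0.0476, 0.1456]
tcp_rot: [3.13, 0.004, 0.031]
ft_force: [-0.7, -0.3, 0.7]
finger_gap: -0.005
```

{"op": "apply_moves", "data": {"motion": [0.004,0,0,0,0.0]}}

```text
time: 16.68
ee_pos: [0.6178, -0.0474, 0.1454]
tcp_rot: [3.13, 0.005, 0.031]
ft_force: [-1.3, -0.6, -1.9]
finger_gap: 0.001
```

{"op": "apply_moves", "data": {"motion": [0.004,0,0,0,0.0]}}

```text
time: 16.8
ee_pos: [0.6202, -0.0473, 0.1449]
tcp_rot: [3.131, 0.008, 0.031]
ft_force: [-12.9, -0.6, 8.1]
finger_gap: 0.001
```

The force jumped to 13 N, so the lever is against its far stop. Hold for one row, back off along -x, then rise and move clear.

{"op": "apply_moves", "data": {"motion": [0,0,0,0,0.0,0,0,0,0,0.0,-0.03,0,0,0,0.0,-0.03,0,0,0,0.0,-0.01,0,-0.02,0,0.0]}}

```text
time: 17.42
ee_pos: [0.5504, -0.0493, 0.1655]
tcp_rot: [3.13, 0.007, 0.031]
ft_force: [1.0, -1.0, 0.6]
finger_gap: 0.002
```

{"op": "apply_moves", "data": {"motion": [0,0,-0.04,0,0.0,0,0,-0.04,0,0.0,-0.03,-0.04,0,0,0.0,-0.03,-0.05,0,0,0.0,0,0,0,0,0.0]}}

```text
time: 18.05
ee_pos: [0.4937, 0.0416, 0.2558]
tcp_rot: [3.13, -0.007, 0.031]
ft_force: [0.8, -0.6, 0.4]
finger_gap: -0.003
```

```bash
python3 st.py; python3 - <<'E'
from h import *
t=r.snapshot("top");s=r.snapshot("side")
for v in(t,s):
    h,w=v["z_map"].shape;u,q=np.meshgrid(np.arange(w),np.arange(h));c,d,_=ray(v,np.c_[u.ravel(),q.ravel()])
    P=(c+d*v["z_map"].reshape(-1,1)); ok=v["z_map"].ravel()>0
    m=ok&(abs(P[:,0]-.622)<.045)&(abs(P[:,1]+.1735)<.045)&(P[:,2]>.13)&(P[:,2]<.155)
    if m.sum()>20: print(m.sum(),cv2.minAreaRect((P[m][:,:2]*1000).astype(np.float32)))
    m=ok&(abs(P[:,0]-.62)<.06)&(abs(P[:,1]+.0495)<.03)&(P[:,2]>.14)&(P[:,2]<.175)
    if m.sum()>10: print("ball",m.sum(),np.median(P[m],0).round(4))
save(s,"e1.png",(190,120,400,345),2);save(t,"e2.png",(80,90,410,315),2)
a=cv2.imread("pics/e1.png");b=cv2.imread("pics/e2.png");c=np.hstack([a,b]);c=cv2.resize(c,(800,int(c.shape[0]*800/c.shape[1])));cv2.imwrite("pics/e.png",c)
E
```

```text
t 18.05 tcp [0.4937 0.0416 0.2558] yaw 0.031 F [ 0.8 -0.6  0.4] M [ 0.018 -0.013  0.017] gap -0.003 q [-0.95  0.47  1.08  2.13 -0.54  0.85 -1.08] tau7 -0.50
95 ((621.1212768554688, -172.40435791015625), (14.379229545593262, 53.4932861328125), 65.3671875)
230 ((623.6775512695312, -172.9738311767578), (16.57976531982422, 55.42352294921875), 64.89384460449219)
ball 97 [ 0.6409 -0.0529  0.1601]
```

View pics/e.png

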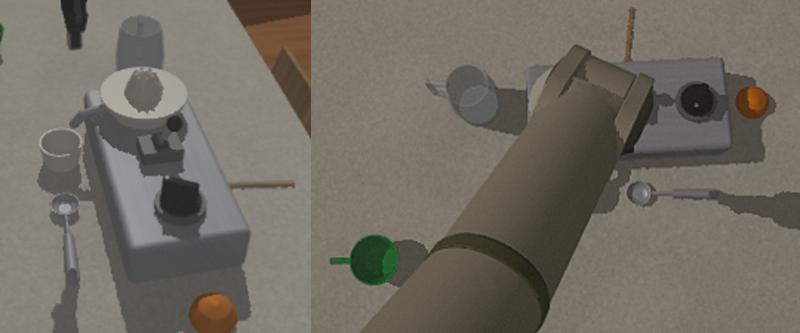

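The lever ball at (174,124) in the side half has moved 42 mm to the back (expected about 43 mm). The bar reads 20° clockwise of its start in the top view, the bystanders look undisturbed, and the gripper is clear. Handing in.

```bash
python3 -c "
from h import *
print(r.job_done())"
```

```text
the job is handed in; nothing more can be done
None
```

I set the dial to the fifth setting, four clicks clockwise of its end stop, and swung the lock lever fully over. I handed the job in at about 18 s; no verdict was reported.

- **End stop:** winding anticlockwise, I felt notches at tool yaw about -0.1, 0.16, 0.40 and 0.64. Torque then jumped to 0.65 N m and I held it for 0.25 s, below the 1.05 N m strain limit.
- **Four clicks:** turning clockwise, I counted clicks at about 0.40, 0.155, -0.105 and -0.48. I centred the dial there with near-zero torque, paused about 0.5 s and let go.
- **Lock lever:** I pushed it with shut fingers until the force rose to 13 N, then backed off. The ball measured 42 mm further back, against about 43 mm expected for full travel.

**Final checks:**
- **Dial angle:** after release the camera put the dial 0.33–0.35 rad clockwise of its start, while feel gave about 0.375. That disagreement is small against the 0.1 rad tolerance and the notch spacing.
- **Bystanders:** those in view (jug, ramekin, ladle, stick, half orange, squeezer base) looked unmoved. I did not measure them, and the squeezer cone was outside or hidden in the last pictures.
- **Gripper:** it was clear of everything, with only sensor-noise force.

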